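# Raise the hood window to its mark

### The arm

A 6-joint arm with a two-finger parallel gripper is mounted at the origin on the work surface. World frame = base frame: x ahead of the robot, y to its left, z up, the work surface at z = 0. Lengths are in mm, angles in rad, forces in N, time in s.
With the tool pointing down it reaches from about 350 to 775 mm from the base axis. Payload 5.5 kg.
Tool frame: the origin (TCP) lies on the mounting face of the last link; the fingertips stand 173 mm ahead of it and the grasp point (between the pads) lies 155 mm ahead of it (ctrl.hold_point_z is the distance from the TCP to the grasp point, in mm); z points along the fingers, y is the line along which they close (so a half turn about z gives the same grasp; the last joint's range is limited). The gripper opens to 85 mm and grips with 20 to 120 N. Pads are 22 mm wide; open, the fingers measure 114 mm over their backs; the gripper's body (76 mm by 85 mm) begins 54 mm behind the grasp point. The pads swing forward as they close: fully open they stand 13 mm farther back than shut.
Start: joints at [-1.304, 0.313, 0.046, 1.304, 0, 1.431], TCP at [227.507, -528.103, 404.723] pointing down, gripper open.
Joint ranges: [-2.76, 2.76], [-0.86, 1.69], [-1.03, 1.26], [-2.2, 2.34], [-1.47, 1.5], [-3.14, 3.14]. Speed limits (rad/s): [2.57, 2.57, 3.14, 3.14, 3.14, 3.14].

### API

Orientations are given as [roll, pitch, yaw] about the fixed x, y, z axes, in that order (R = Rz(yaw) Ry(pitch) Rx(roll)).
In Python, from rig import ctrl gives the robot as it stands. The module is installed in compiled form; this text tells all that it offers.
- The arm moves only by the shell command python3 -m handwheel 'ROWS' [OPENING]. ROWS is JSON, a list that holds one entry, the list of rows, each a list of 4 numbers: the shift along the tool's x, y, z in mm, then the turn about the tool's z in degrees. A call has 1 to 10 rows; each row shifts and turns the commanded pose from where the row before left it, along the tool's axes as they then stand; what a row does not reach is not made up. A row lasts 1/8 s, in which the tool goes at most 62.5 mm and 10.7 degrees, less where a joint would pass 70% of its speed; a pose out of reach is approached as far as the arm can. A call is refused whole if a number of a shift passes 62.5 or a number of a turn 10.7, either way. A call with a gripper value outside its range is refused whole. OPENING is the finger opening in mm, from 0 to 85.4, set as the call begins (- or left out, the last holds). The fingers move at their own pace and stop on an object; the grip force is fixed at half the most. Time passes only in rows, so rows that do not move let the fingers close. It gives the time, the measured TCP pose, the force, the opening and the grip force at its end, in the units of the state.
- ctrl.observe(): the state, without advancing time (a new reading comes with each control period).
- ctrl.get_image(name): name is "scene" or "side" or "wrist"; returns a dict with "frame" (400x640x3 uint8, red, green, blue), "mtx" (3x3 intrinsics, pixels), "rvec" (rotation vector, rad) and "tvec" (3), from world to camera coordinates, as OpenCV has them; the wrist camera has in their place "mount" (4x4, takes a point from camera to tool coordinates, whose origin is the TCP and whose axes are the flange's). Camera axes: x right, y down, z forward; pixel columns grow to the right and rows downward; lengths in mm; the calibration is good to about 2 mm. A picture is of the moment at which its call begins: read the wrist's pose just before it. There is no depth.
- ctrl.sign_off(): hands the job in; it is judged then, once.
The state is a dict: "t": time; "q": joint angles; "joint_vel": joint speeds; "joint_efforts": joint torques, N m; "tcp_pos": TCP position; "orientation": TCP orientation; "wrist_force": force on the tool from outside, world axes, zero at the start; "moment": the same for the moment, N m; "grip_width": opening from 0.0 (shut) to 1.0 (fully open); "grip_force": force on a finger pad.
Only numpy, scipy, OpenCV 4.12 (cv2) and the standard library are available. Lean on these libraries where they do the work, as an engineer would, in place of code of your own. Each camera call takes 0.05 s, during which the arm holds its last target. There are 200 camera calls.

### The job

Push the sliding window of the small bench hood up with the fingertips from beneath its lip until the lip is level with the black pointer on the window frame, not past it, and leave it standing there. Only push, never grip the lip; leave the pointer, the jar, the bottle and the tube rack where they are.

Things in the scene. Friction and masses are not known exactly. Their poses are not given: they have to be found in the camera images.
- hood: Bench hood, 500 wide, 360 deep, 510 high, clear sides, fixed to the bench. Origin: centre of its underside; x points into the hood (front faces -x), y to its left, z up. Window, frame and pointer lie in a front plane leaning 20 deg back from vertical: up the slope = (0.342, 0, 0.940). The front below the window is open; sill and worktop lie below 35 mm. Frame uprights: y = +-200 to +-250 mm.
- sash: Sliding window: clear pane 400 wide, 195 mm tall. Along its bottom edge runs the lip, an aluminium ledge 380 mm long, 7 to 10 thick, standing out 38 from the pane square to the slope. Origin: middle of the bottom edge, on the pane's outer face, at the lip's underside; x square into the pane (20 deg below level), y along the lip, z up the slope. The underside starts at least 95 mm above the bench.
- lip_mid (a point): Centre of the lip's round nose (radius 5 mm), at the middle of its length, 33 mm out from the pane; axes as the window's. The window is counterweighted: about 3 N up or down the slope moves it, and it stays where it is left. From its start it has 40 to 150 mm to rise to the mark; its upper stop is 20 mm or more above the mark.
- lip_end (a point): The same nose centre line at the lip's left end (+y of the hood), beside the pointer: this is what is compared with the pointer.
- pointer_tip (a point): Tip of the black pointer: a clip 40 x 22 x 22 mm with a wedge-shaped point, gripping the hood's left (+y) frame upright by friction; the point shows sideways to the lip's left end. Axes as the window's. The lip is level with it when lip_end and this tip lie at the same place along z (up the slope).
- rack: White tube rack, 70 x 190 x 96 mm high with capped tubes, standing loose inside the hood on the worktop. Origin: centre of its underside.
- jar: Specimen jar with a red lid, 62 diameter, 75 mm high, loose on the bench left of the hood's front. Origin: centre of its underside.
- bottle: Amber bottle, 68 diameter, 150 mm high, loose on the bench right of the hood's front. Origin: centre of its underside.

How it is judged (in metres and radians):
On the way:
1. the fingertips push the lip and the window has risen at least 20 mm ((contact force between the fingers and lip_ledge above 0.5 N or contact force between the fingers and lip_nose above 0.5 N) and distance of lip_mid from where it was at the start of the episode above 0.02 m), for 0.1 s.
At the end, for the whole second after the job is handed in: The lip's nose at its left end is within 10 mm of the pointer's tip, measured up the slope; the window stands still by itself; rack, jar and bottle are within 20 mm of where they stood (z of lip_end in the frame of pointer_tip between -0.01 and 0.01 m and linear speed of sash below 0.004 m/s and distance of each of rack, jar, bottle from where it was at the start of the episode below 0.02 m); the robot touches nothing.
It fails at once if the window is pushed more than 20 mm past the pointer (z of lip_end in the frame of pointer_tip above 0.02 m).
It fails at once if the window is gripped or forced (more than 30 N between fingers and window) (contact force between the fingers and sash above 30 N).
It fails at once if the pointer is shifted by more than 5 mm (distance of pointer_tip from where it was at the start of the episode above 0.005 m).
It fails at once if the jar, the bottle or the tube rack is knocked, lifted or moved more than 20 mm (distance of any of rack, jar, bottle from where it was at the start of the episode above 0.02 m).
It also fails if it takes over 35 s, if anything falls off the work surface, if the arm or the gripper's body presses on something with over 40 N, if the wrist force passes 120 N, or if a joint passes its speed limit or range.

## Working session

There is one attempt and no reset: what is moved stays moved. The work goes in short steps, Python scripts to look and compute and a shell command to move; the robot and the scene stay as the last step left them, time stands still between calls to the robot, and variables do not carry over. Pictures are saved under pics/ and viewed, at most 10 in all, crops included, and the job is handed in when it is done.

```bash
mkdir -p pics; python3 - <<'E'
from rig import ctrl
import cv2,json,numpy as np
o=ctrl.observe();print(o)
for n in("scene","side"):
    d=ctrl.get_image(n);cv2.imwrite(f"pics/{n}0.png",d["frame"][:,:,::-1]);np.savez(f"{n}0.npz",**d)
    R,_=cv2.Rodrigues(np.array(d["rvec"]));print(n,-R.T@np.array(d["tvec"]).ravel(),R[2])
E
```

```text
{'t': 0.0, 'q': array([-1.30360912e+00,  3.13989944e-01,  4.49655856e-02,  1.30357847e+00,
        2.69510515e-05,  1.43120973e+00]), 'joint_vel': array([ 0.0010549 , -0.00094589, -0.00061885,  0.00069657,  0.00073049,
       -0.00032858]), 'joint_efforts': array([-2.20888701e-04, -4.80617201e+01,  2.98540163e+01,  1.88584614e-02,
       -2.32278690e-04,  4.70221579e-06]), 'tcp_pos': array([ 227.44660154, -527.88819503,  403.80904672]), 'orientation': array([-3.13980747e+00, -2.78034277e-04,  4.06773530e-01]), 'wrist_force': array([ 0.01694072, -0.48484599, -0.58479267]), 'moment': array([0.02983174, 0.05217874, 0.03612137]), 'grip_force': 0.0, 'grip_width': 1.0024235221483333}
scene [ 419.15752955  363.17011758 1320.39965123] [ 0.15796654 -0.27798822 -0.94750679]
side [ 835.66792502 -276.96465493 1252.19694999] [-0.18807909  0.25359222 -0.94885048]
```

View pics/scene0.png

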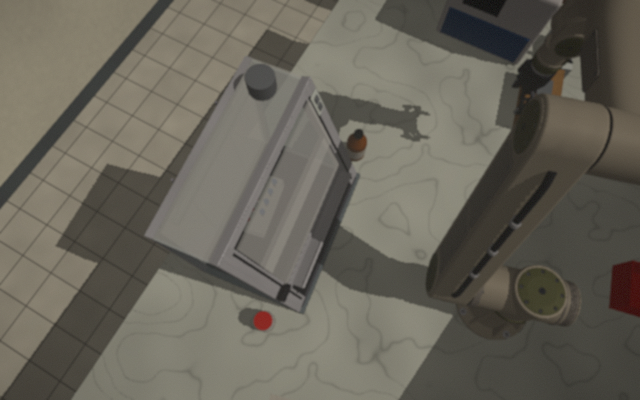

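View pics/side0.png

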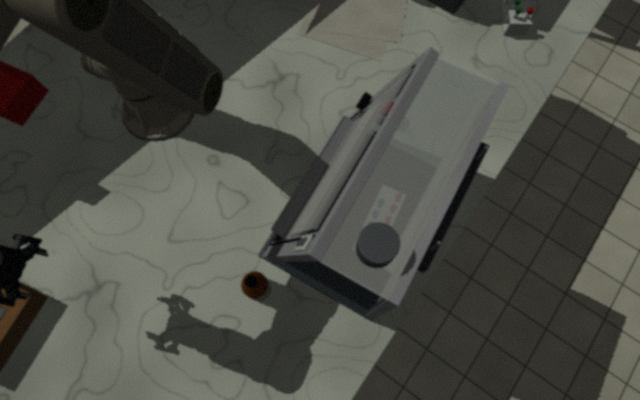

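```bash
python3 - <<'E'
import cv2,numpy as np
a=cv2.imread("pics/scene0.png")[70:320,220:370];b=cv2.imread("pics/side0.png")[40:270,250:450]
f=lambda i,s:cv2.convertScaleAbs(cv2.resize(i,None,fx=s,fy=s,interpolation=cv2.INTER_CUBIC),alpha=1.4)
a=f(a,2.4);b=f(b,2.2)
c=np.zeros((600,800,3),np.uint8);c[:a.shape[0],:360]=a;c[:b.shape[0],360:800]=b
cv2.imwrite("pics/c1.png",c)
E
```

```text
(no output)
```

View pics/c1.png

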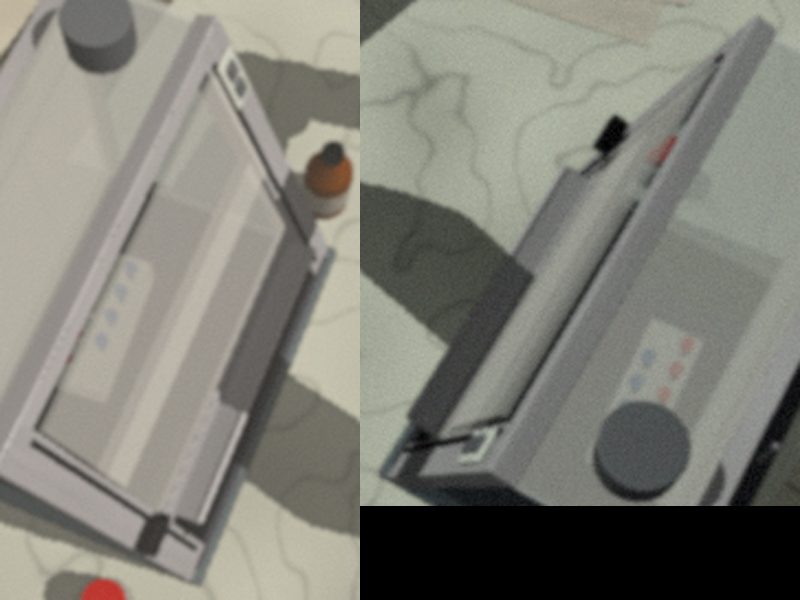

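```bash
python3 - <<'E'
import cv2,numpy as np
s=cv2.imread("pics/scene0.png");d=cv2.imread("pics/side0.png")
f=lambda i:cv2.convertScaleAbs(cv2.resize(i,(400,300),interpolation=cv2.INTER_CUBIC),alpha=1.7)
# 60x45 windows, scale 6.667
w=lambda i,x,y:f(i[y:y+45,x:x+60])
c=np.vstack([np.hstack([w(s,265,270),w(d,325,85)]),np.hstack([w(s,320,155),w(d,255,215)])])
cv2.imwrite("pics/c2.png",c)
E
```

```text
(no output)
```

View pics/c2.png

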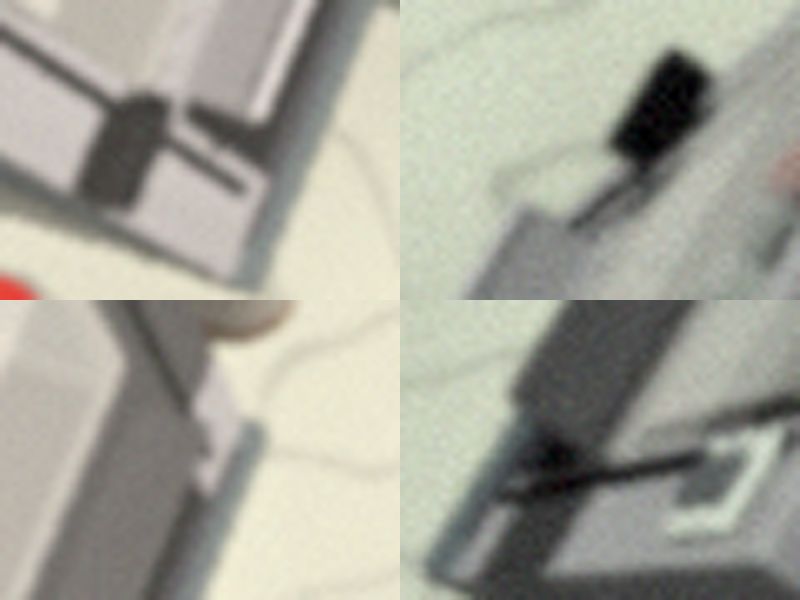

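```bash
cat > h.py <<'E'
import cv2,numpy as np
C={n:np.load(f"{n}0.npz") for n in("scene","side")}
def ray(n,p):
    c=C[n];R,_=cv2.Rodrigues(c["rvec"]);d=R.T@np.linalg.inv(c["mtx"])@np.array([*p,1.]);return -R.T@c["tvec"].ravel(),d/np.linalg.norm(d)
def tri(p,q):
    a,u=ray("scene",p);b,v=ray("side",q)
    s=np.linalg.lstsq(np.c_[u,-v],b-a,rcond=None)[0];P,Q=a+s[0]*u,b+s[1]*v
    return (P+Q)/2,np.linalg.norm(P-Q)
def onz(n,p,z):
    a,u=ray(n,p);return a+u*(z-a[2])/u[2]
E
python3 - <<'E'
from h import *
np.set_printoptions(precision=1,suppress=True)
for k,p,q in [("noseL",(304.3,288.3),(343.8,116.2)),("innerL",(293.5,285.8),(352.8,119.8)),("noseR",(350.5,178),(272.3,229.3)),
 ("tip",(287,284.5),(361,109)),("frameBR",(358,175),(261,253))]: print(k,*tri(p,q))
print("sillL z35",onz("scene",(301,313),0),onz("side",(261,254),0))
print("jar",onz("scene",(262.5,320),75),"bottle",onz("side",(255,282),150),onz("scene",(358,137),150))
print("top back", onz("scene",(147,236),510),onz("scene",(250,57),510))
E
```

```text
noseL [521.7 256.3 126.3] 4.833031307467442
innerL [550.4 263.6 125.5] 0.08259710339191564
noseR [ 560.4 -116.3  111.3] 0.2926215642752235
tip [562.8 274.8 182.9] 3.3198791389841276
frameBR [ 554.2 -175.3   17.8] 0.30269286091627046
sillL z35 [502.4 314.4   0. ] [ 552.1 -176.     0. ]
jar [586.3 388.2  75. ] bottle [ 617.3 -250.6  150. ] [ 599.  -236.6  150. ]
top back [817.6 351.6 510. ] [ 862.1 -118.1  510. ]
```

```bash
python3 - <<'E'
import cv2,numpy as np
from rig import ctrl
d=ctrl.get_image("wrist");w=d["frame"][:,:,::-1];np.savez("wrist0.npz",**{k:d[k] for k in("mtx","mount")});print(np.round(d["mount"],3),d["mtx"])
s=cv2.imread("pics/scene0.png");e=cv2.imread("pics/side0.png")
f=lambda i:cv2.convertScaleAbs(cv2.resize(i,(400,300),interpolation=cv2.INTER_CUBIC),alpha=1.7)
z=lambda i,x,y:f(i[y:y+75,x:x+100])
c=np.vstack([np.hstack([f(w),z(s,350,80)]),np.hstack([z(e,120,285),z(e,0,225)])])
cv2.imwrite("pics/c3.png",c)
E
```

```text
[[-0.    -0.945 -0.328 84.637]
 [ 1.    -0.     0.    -0.617]
 [-0.    -0.328  0.945 31.616]
 [ 0.     0.     0.     1.   ]] [[307.46018917   0.         318.35894737]
 [  0.         307.46018917 205.80460686]
 [  0.           0.           1.        ]]
```

View pics/c3.png

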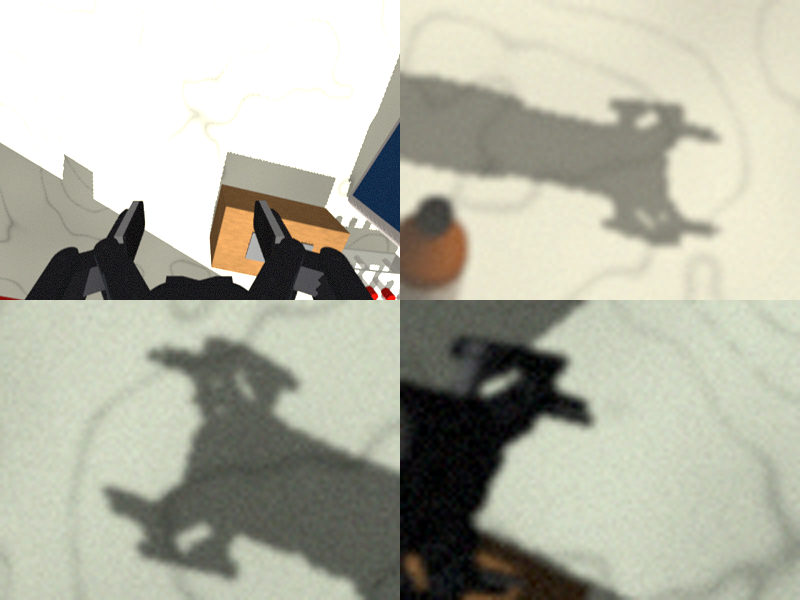

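```bash
python3 -m handwheel '[[[42,-46,0,0],[42,-46,0,0],[42,-46,0,0],[42,-46,0,0],[42,-46,0,0],[42,-46,0,0],[42,-46,0,0],[42,-46,0,0],[42,-46,0,0],[42,-46,0,0]]]' 0
python3 -m handwheel '[[[0,0,0,-10.7],[0,0,0,-10.7],[0,0,0,-10.7],[0,0,0,-10.7],[0,0,0,-10.7],[0,0,0,-10.7],[0,0,0,-10.7],[0,0,0,-10.7]]]'
python3 -m handwheel '[[[0,0,0,-10.7],[0,0,0,-10.7],[0,0,0,-10.7],[0,0,0,-10.7],[0,0,0,-10.7],[0,0,0,-10.7],[0,0,0,-10.7],[0,0,0,-2.1],[0,0,0,0]]]'
```

```text
t: 1.4
tcp_pos: [431.4, 62.7, 404.8]
orientation: [3.141, -0.001, 0.407]
wrist_force: [1.3, -1.5, -0.0]
grip_width: -0.001
grip_force: 0.0
t: 2.4
tcp_pos: [431.1, 60.6, 404.4]
orientation: [-3.141, -0.0, 1.907]
wrist_force: [0.4, -0.3, 0.4]
grip_width: 0.0
grip_force: 0.0
t: 3.52
tcp_pos: [431.1, 60.5, 404.6]
orientation: [-3.142, -0.0, -3.041]
wrist_force: [-0.1, -0.6, -0.2]
grip_width: -0.002
grip_force: 0.0
```

```bash
cat >> h.py <<'E'
def grab(name):
    from rig import ctrl
    from scipy.spatial.transform import Rotation as Ro
    o=ctrl.observe();d=ctrl.get_image("wrist");T=np.eye(4);T[:3,:3]=Ro.from_euler("xyz",o["orientation"]).as_matrix();T[:3,3]=o["tcp_pos"]
    np.savez(f"{name}.npz",frame=d["frame"],mtx=d["mtx"],T=T@d["mount"]);return d["frame"][:,:,::-1]
def wray(name,p):
    c=np.load(f"{name}.npz");d=c["T"][:3,:3]@np.linalg.inv(c["mtx"])@np.array([*p,1.]);return c["T"][:3,3],d/np.linalg.norm(d)
def tri2(A,B):
    (a,u),(b,v)=A,B;s=np.linalg.lstsq(np.c_[u,-v],b-a,rcond=None)[0];P,Q=a+s[0]*u,b+s[1]*v
    return (P+Q)/2,np.linalg.norm(P-Q)
E
python3 - <<'E'
from h import *
i=grab("w1");cv2.imwrite("pics/w1.png",i)
E
python3 -m handwheel '[[[0,0,40,0],[0,0,40,0],[0,0,40,0],[0,0,20,0],[0,0,0,0],[0,0,0,0]]]'
python3 - <<'E'
from h import *
i=grab("w2");cv2.imwrite("pics/w2.png",i)
a=cv2.imread("pics/w1.png");c=np.zeros((600,800,3),np.uint8)
c[:250,:400]=cv2.resize(a,(400,250));c[250:600,:560]=cv2.resize(i,(560,350))
# zoom of left part of w1
c[:250,400:800]=cv2.resize(a[0:125,0:200],(400,250))
cv2.imwrite("pics/c4.png",c)
E
```

```text
t: 4.32
tcp_pos: [431.7, 60.5, 265.5]
orientation: [-3.141, 0.001, -3.039]
wrist_force: [-0.3, -0.0, 0.2]
grip_width: 0.002
grip_force: 0.0
```

View pics/c4.png

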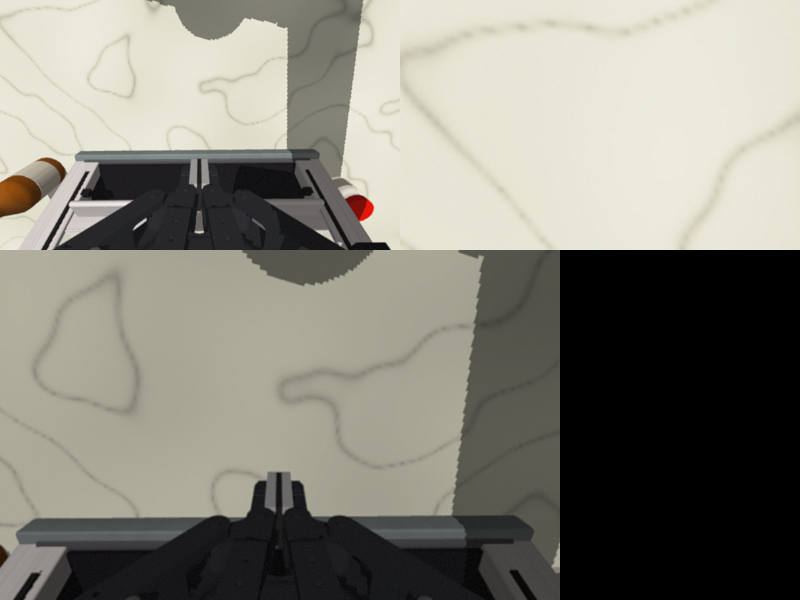

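```bash
python3 - <<'E'
import cv2
a=cv2.imread("pics/w1.png")[290:400,480:640]
cv2.imwrite("pics/c5.png",cv2.convertScaleAbs(cv2.resize(a,(800,550),interpolation=cv2.INTER_CUBIC),alpha=1.6,beta=10))
E
```

```text
(no output)
```

View pics/c5.png

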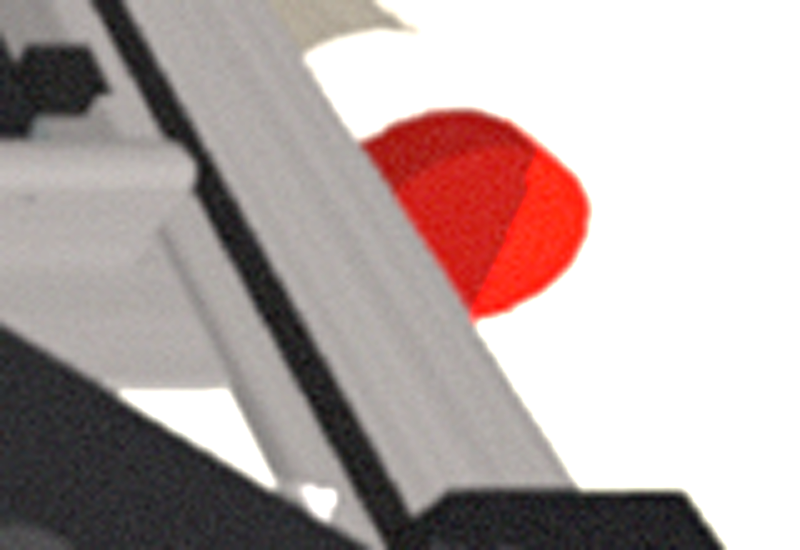

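```bash
python3 - <<'E'
from h import *
np.set_printoptions(precision=1,suppress=True)
w=wray("w1",(518.4,322.6))
print(tri2(w,ray("scene",(304,288))),tri2(w,ray("side",(344,117))),tri2(ray("scene",(304,288)),ray("side",(344,117))))
# ray from w1 mid-lip meets z=117ish
a,u=wray("w1",(300,322.6))
for z in(112,117,122):print(z,a+u*(z-a[2])/u[2])
E
```

```text
(array([520.4, 255.4, 140.9]), np.float64(1.8710195488116048)) (array([526.1, 256.1, 134.2]), np.float64(7.622613983877362)) (array([523. , 255.7, 124. ]), np.float64(4.7063388402349515))
112 [565.7  55.5 112. ]
117 [561.5  55.5 117. ]
122 [557.3  55.4 122. ]
```

```bash
python3 -m handwheel '[[[-40,0,-13,0],[-35,0,0,0],[0,0,0,0],[0,0,0,0]]]'
python3 -m handwheel '[[[-3,0,0,0],[-3,0,0,0],[0,0,0,0]]]'
python3 -m handwheel '[[[-3,0,0,0],[-3,0,0,0],[0,0,0,0]]]'
```

```text
t: 4.88
tcp_pos: [505.5, 68.3, 278.1]
orientation: [-3.141, -0.0, -3.039]
wrist_force: [-1.4, -0.1, 0.1]
grip_width: 0.005
grip_force: 0.0
t: 5.25
tcp_pos: [511.8, 68.9, 277.8]
orientation: [-3.141, 0.0, -3.039]
wrist_force: [0.4, 1.0, 0.5]
grip_width: -0.001
grip_force: 0.0
t: 5.62
tcp_pos: [518.0, 69.5, 277.6]
orientation: [-3.141, 0.0, -3.039]
wrist_force: [0.2, -0.9, 0.1]
grip_width: 0.004
grip_force: 0.0
```

```bash
for k in 1 2 3 4; do :; done
python3 -m handwheel '[[[-1.5,0,0,0],[-1.5,0,0,0],[0,0,0,0]]]'|egrep 'pos|force'
python3 -m handwheel '[[[-1,0,0,0],[-1,0,0,0],[0,0,0,0]]]'|egrep 'pos|wrist_f'
```

```text
tcp_pos: [520.9, 69.8, 277.7]
wrist_force: [-0.4, -0.2, 0.1]
grip_force: 0.0
tcp_pos: [522.8, 70.0, 277.7]
wrist_force: [1.0, -0.2, -0.2]
```

```bash

python3 -m handwheel '[[[-1,0,0,0],[-1,0,0,0],[0,0,0,0]]]'|egrep 'pos|wrist_f'
python3 -m handwheel '[[[-1,0,0,0],[-1,0,0,0],[0,0,0,0]]]'|egrep 'pos|wrist_f'
```

```text
tcp_pos: [524.8, 70.2, 277.7]
wrist_force: [-0.2, 1.0, 0.4]
tcp_pos: [526.8, 70.4, 277.7]
wrist_force: [-0.5, -0.5, -0.5]
```

```bash
python3 - <<'E'
from h import *
i=grab("w4");cv2.imwrite("pics/w4.png",cv2.convertScaleAbs(cv2.resize(i,(800,500)),alpha=1.6,beta=10))
E
```

```text
(no output)
```

View pics/w4.png

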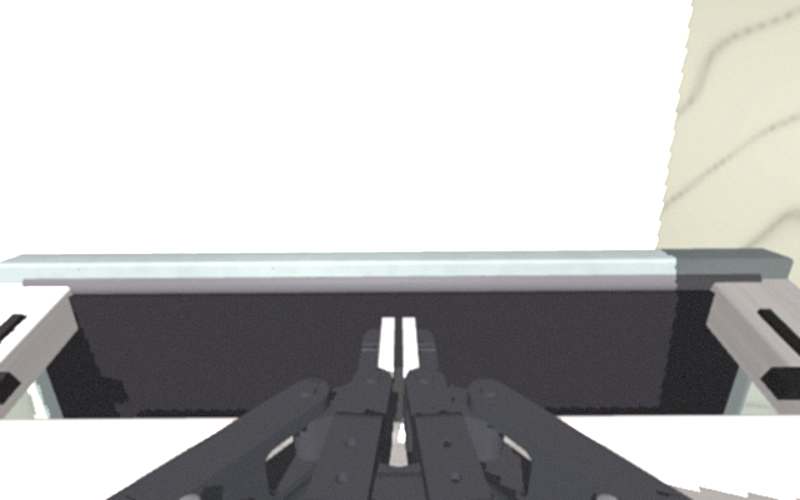

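```bash
python3 - <<'E'
from h import *
yh=np.array([-.103,.995,0]);xh=np.array([.995,.103,0])
def pl(n,p):
    a,u=wray(n,p);return np.array([a@xh,a[2]]),np.array([u@xh,u[2]])
i=cv2.imread("pics/w1.png",0);
print(np.abs(np.diff(i[300:345,500].astype(int))).round(),[int(v) for v in i[310:335,500]])
f=np.load("w4.npz")["frame"].mean(2)
for c in(120,180,500):print(c,[int(v) for v in f[326:342,c]])
for r4 in(332.5,334):
  for r1 in(318.4,320):
    (a,u),(b,v)=pl("w1",(500,r1)),pl("w4",(180,r4));s=np.linalg.solve(np.c_[u,-v],b-a);print(r4,r1,a+s[0]*u)
o=np.load("w4.npz")["T"][:3,3];t=np.array([526.8,70.4,0]);print("tcp xh",t@xh)
E
```

```text
[ 1  6 15 19 16 19  7 13 46 14  2  8  1  2  2  4  3  3  6  8  5  2  4  2
  1  2  4  6  0  1  0  3  4  0  1  1  1  1  1  2  0  2  2  5] [92, 90, 82, 83, 81, 83, 79, 82, 85, 91, 99, 104, 106, 110, 112, 111, 113, 109, 103, 103, 104, 104, 101, 105, 105]
120 [32, 33, 21, 19, 16, 16, 23, 35, 82, 131, 158, 177, 190, 202, 214, 220]
180 [30, 36, 27, 24, 20, 18, 17, 51, 111, 145, 168, 185, 197, 196, 161, 99]
500 [28, 19, 21, 17, 15, 46, 103, 141, 164, 181, 195, 207, 215, 223, 226, 229]
332.5 318.4 [546.11500693 133.6123963 ]
332.5 320 [573.20814152 103.01745223]
334 318.4 [536.9802131  144.78069546]
334 320 [560.14561197 118.83959625]
tcp xh 531.4172
```

```bash

for i in 1; do python3 -m handwheel '[[[-1,0,0,0],[-1,0,0,0],[0,0,0,0]]]'|egrep 'pos|wrist_f'; done
python3 -m handwheel '[[[-1,0,0,0],[-1,0,0,0],[0,0,0,0]]]'|egrep 'pos|wrist_f'

```

```text
tcp_pos: [528.8, 70.6, 277.7]
wrist_force: [-0.5, 0.2, -0.3]
tcp_pos: [530.2, 70.8, 277.6]
wrist_force: [-4.4, -0.3, 2.7]
```

```bash

python3 -m handwheel '[[[-0.5,0,0,0],[-1.0,0,-2,0],[-0.7,0,-2,0],[-0.7,0,-2,0],[0,0,0,0]]]'|egrep 'pos|wrist_f'

```

```text
tcp_pos: [532.4, 71.0, 282.8]
wrist_force: [-5.8, -0.8, 0.2]
```

```bash

python3 -m handwheel '[[[-1.1,0,-2,0],[-1.0,0,-2,0],[-0.8,0,-2,0],[-0.8,0,-2,0],[-0.8,0,-2,0],[0,0,0,0]]]'|egrep 'pos|wrist_f'
python3 - <<'E'
from h import *
grab("w5");f=np.load("w5.npz")["frame"].mean(2)
for c in(120,180,500):print(c,[int(v) for v in f[326:350,c]])
E
```

```text
tcp_pos: [536.3, 71.5, 292.6]
wrist_force: [-7.7, -1.2, 1.2]
120 [32, 37, 70, 124, 153, 175, 190, 203, 212, 219, 224, 228, 232, 234, 237, 239, 240, 238, 236, 234, 232, 228, 225, 217]
180 [22, 35, 88, 135, 163, 180, 195, 206, 217, 223, 222, 230, 237, 235, 195, 116, 54, 38, 39, 44, 43, 47, 40, 40]
500 [82, 135, 163, 181, 194, 205, 216, 215, 191, 214, 231, 234, 236, 238, 237, 236, 235, 233, 231, 227, 223, 217, 201, 180]
```

```bash

python3 -m handwheel '[[[-1.1,0,-3,0],[-1.1,0,-3,0],[-1.1,0,-3,0],[-1.1,0,-3,0],[0,0,0,0]]]'|egrep 'pos|wrist_f'

```

```text
tcp_pos: [540.6, 71.9, 304.7]
wrist_force: [-8.0, -1.9, 1.5]
```

```bash

python3 -m handwheel '[[[-1.1,0,-3,0],[-1.1,0,-3,0],[-1.1,0,-3,0],[-1.1,0,-3,0],[-1.1,0,-3,0],[0,0,0,0]]]'|egrep 't:|pos|wrist_f'

```

```text
t: 10.72
tcp_pos: [546.1, 72.5, 319.7]
wrist_force: [-8.2, -0.8, 3.0]
```

```bash

python3 -m handwheel '[[[15,0,0,0],[30,0,0,0],[0,40,-40,0],[0,40,-40,0],[0,20,-40,0],[0,0,0,0],[0,0,0,0]]]'|egrep 't:|pos|wrist_f'
python3 - <<'E'
from h import *
from rig import ctrl
i=grab("w6");cv2.imwrite("pics/w6.png",i)
for n in("scene","side"):
    d=ctrl.get_image(n);cv2.imwrite(f"pics/{n}6.png",d["frame"][:,:,::-1])
s=cv2.imread("pics/scene6.png");e=cv2.imread("pics/side6.png")
f=lambda i:cv2.convertScaleAbs(cv2.resize(i,(400,300),interpolation=cv2.INTER_CUBIC),alpha=1.7)
c=np.vstack([np.hstack([f(s[270:315,265:325]),f(e[85:130,325:385])]),np.hstack([f(i[100:400,240:640]),f(i[250:370,350:510])])])
cv2.imwrite("pics/c6.png",c)
E
```

```text
t: 11.6
tcp_pos: [493.1, 167.5, 440.4]
wrist_force: [-0.8, 0.5, -0.5]
```

View pics/c6.png

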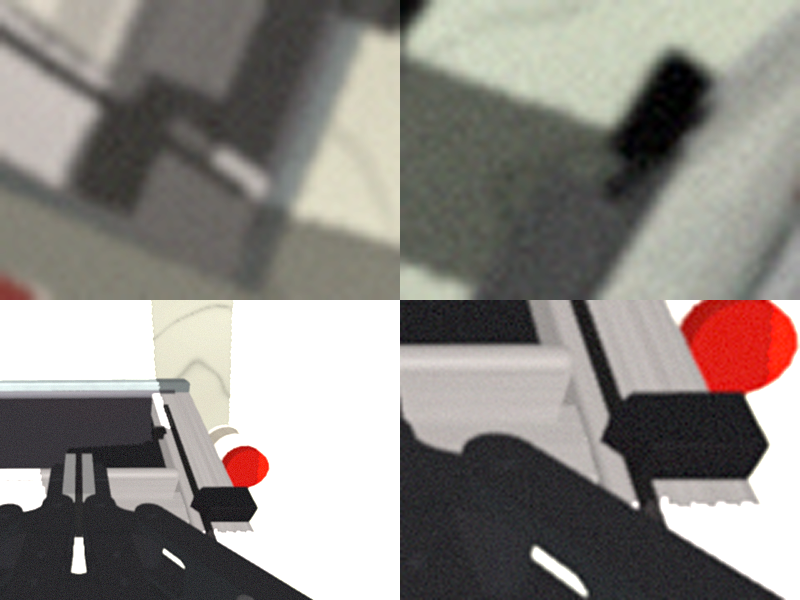

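```bash

python3 -m handwheel '[[[-20,0,-45,0],[-20,0,-45,0],[0,0,0,0],[0,0,0,0]]]'|egrep 't:|pos|wrist_f'
python3 - <<'E'
from h import *
i=grab("w7");cv2.imwrite("pics/w7.png",i)
j=cv2.imread("pics/w6.png")
f=lambda i:cv2.convertScaleAbs(cv2.resize(i,(400,600),interpolation=cv2.INTER_CUBIC),alpha=1.7)
# w7 crop 100x150 at (350,180) x4 ; w6 crop 100x150 at (370,230) x4
c=np.hstack([f(j[230:380,370:470]),f(i[180:330,350:450])])
cv2.imwrite("pics/c7.png",c)
E
```

```text
t: 12.25
tcp_pos: [532.9, 171.1, 529.2]
wrist_force: [0.3, 0.5, 0.1]
```

View pics/c7.png

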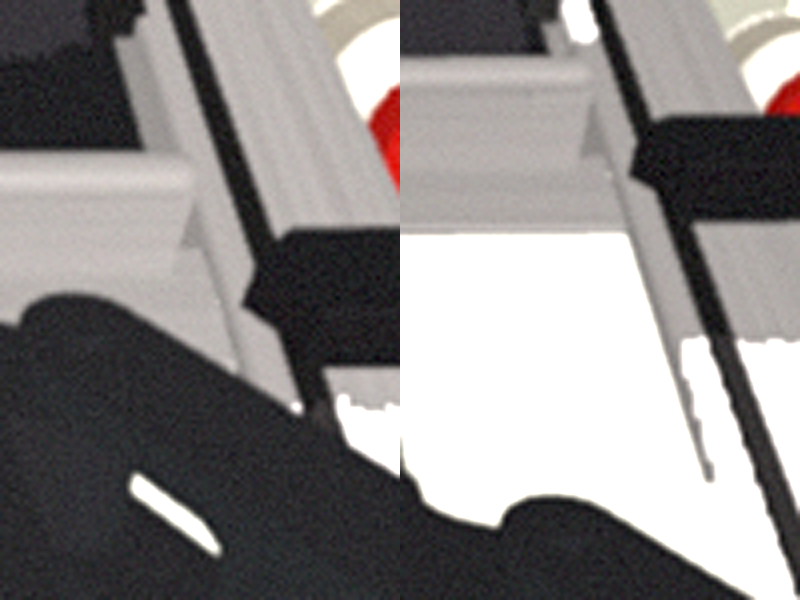

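```bash
python3 - <<'E'
from h import *
np.set_printoptions(precision=1,suppress=True)
xh=np.array([.995,.103,0]);s=.342*xh+np.array([0,0,.94]);n=-.94*xh+np.array([0,0,.342])
for k,p,q in [("tip",(430.75,305.5),(408,222)),("lip",(417,273.5),(398,199)),("tipOuter",(434.5,296),(410.5,214.5))]:
    P,g=tri2(wray("w6",p),wray("w7",q));print(k,P,g,"s",P@s,"n",P@n)
    for nn in (-476,-482,-488,-494):
        r=[]
        for w,pp in(("w6",p),("w7",q)):
            a,u=wray(w,pp);r.append((a+u*(nn-a@n)/(u@n))@s)
        print("  n",nn,np.array(r))
E
```

```text
tip [561.4 270.3 192.8] 0.9331272197840572 s 381.74258935860206 n -485.29415680388735
  n -476 [387.8 391.9]
  n -482 [384.  385.2]
  n -488 [380.1 378.6]
  n -494 [376.2 371.9]
lip [542.  259.8 175.8] 1.2331438031540305 s 358.84671150003464 n -471.96051935076645
  n -476 [355.8 353.4]
  n -482 [351.  345.6]
  n -488 [346.3 337.9]
  n -494 [341.5 330.1]
tipOuter [553.4 272.2 190.6] 0.5233531843428093 s 377.0082512057113 n -478.7405487705351
  n -476 [379.  380.1]
  n -482 [374.8 373.1]
  n -488 [370.7 366.1]
  n -494 [366.6 359.1]
```

```bash
python3 - <<'E'
from h import *
np.set_printoptions(precision=1,suppress=True)
xh=np.array([.995,.103,0]);s=.342*xh+np.array([0,0,.94]);n=-.94*xh+np.array([0,0,.342])
def pl(w,p):
    a,u=wray(w,p);return np.array([a@s,a@n]),np.array([u@s,u@n])
for k,c6,c7,r6,r7 in [("bottom-front",455,430,287.3,209.3),("top-back",460,435,321.5,235.2)]:
    (a,u),(b,v)=pl("w6",(c6,r6)),pl("w7",(c7,r7));t=np.linalg.solve(np.c_[u,-v],b-a);print(k,a+t[0]*u)
E
```

```text
bottom-front [ 368.6 -478.5]
top-back [ 389.2 -497.5]
```

```bash

python3 -m handwheel '[[[20,0,45,0],[20,0,45,0],[0,-20,40,0],[0,-40,40,0],[0,-40,40,0],[-20,0,0,0],[-10,0,0,0],[-9,0,0,0],[0,0,0,0],[0,0,0,0]]]'|egrep 't:|pos|wrist_f'
python3 -m handwheel '[[[-2,0,0,0],[-2,0,0,0],[0,0,0,0]]]'|egrep 't:|pos|wrist_f'

```

```text
t: 13.55
tcp_pos: [541.7, 72.5, 321.0]
wrist_force: [-0.2, -0.2, -0.2]
t: 13.92
tcp_pos: [545.4, 72.5, 320.7]
wrist_force: [-4.1, -0.3, 2.6]
```

```bash

python3 -m handwheel '[[[-0.6,0,0,0],[-1.1,0,-3,0],[-1.1,0,-3,0],[-1.1,0,-3,0],[-1.1,0,-3,0],[-1.1,0,-3,0],[-1.1,0,-3,0],[0,0,0,0]]]'|egrep 't:|pos|wrist_f'

```

```text
t: 14.92
tcp_pos: [552.0, 73.2, 338.0]
wrist_force: [-7.5, 0.1, 1.4]
```

```bash

python3 -m handwheel '[[[-1.1,0,-3,0],[0,0,0,0]]]'|egrep 't:|pos|wrist_f'
python3 -m handwheel '[[[15,0,0,0],[30,0,0,0],[0,40,-40,0],[0,40,-40,0],[0,20,-20,0],[0,0,0,0],[0,0,0,0]]]'|egrep 't:|pos|wrist_f'
cat > m.py <<'E'
from h import *
import sys
i=grab(sys.argv[1]);g=i.mean(2)
m=(g<45).astype(np.uint8)
cv2.imwrite(f"pics/{sys.argv[1]}.png",i)
# pointer tip: per row, leftmost dark px right of lip region
print("tcp",np.load(f"{sys.argv[1]}.npz")["T"][:3,3].round(1))
for r in range(190,345,3):
    row=g[r];print(r,[int(v) for v in row[396:448:3]], int(row[385]),int(row[375]))
E
python3 m.py w8
```

```text
t: 15.18
tcp_pos: [553.1, 73.3, 341.0]
wrist_force: [-5.5, 0.0, 0.6]
t: 16.05
tcp_pos: [499.3, 167.8, 440.9]
wrist_force: [-0.2, -1.3, -0.9]
tcp [414.8 159.6 409.3]
190 [206, 212, 100, 107, 105, 108, 103, 105, 106, 106, 105, 105, 129, 128, 129, 129, 128, 129] 87 89
193 [215, 218, 120, 107, 108, 109, 103, 107, 104, 106, 105, 106, 113, 128, 130, 129, 127, 128] 50 50
196 [210, 215, 211, 101, 109, 106, 106, 105, 102, 105, 106, 105, 103, 127, 128, 126, 129, 128] 32 32
199 [187, 216, 220, 70, 85, 106, 107, 106, 105, 106, 105, 104, 107, 113, 130, 129, 130, 128] 33 29
202 [136, 214, 214, 24, 22, 110, 106, 106, 105, 105, 102, 106, 105, 104, 130, 129, 127, 127] 30 33
205 [101, 213, 216, 102, 14, 91, 107, 109, 105, 108, 101, 107, 107, 107, 114, 128, 129, 127] 35 31
208 [96, 193, 215, 200, 28, 49, 109, 108, 107, 106, 104, 107, 105, 107, 107, 127, 129, 129] 29 32
211 [95, 145, 217, 222, 31, 21, 109, 106, 108, 107, 104, 105, 108, 105, 106, 115, 127, 128] 35 34
214 [101, 108, 217, 218, 107, 23, 76, 110, 108, 107, 108, 106, 106, 105, 105, 106, 130, 128] 34 32
217 [102, 98, 199, 216, 183, 27, 37, 110
[... 3191 characters left out ...]
08, 108, 86, 20] 26 19
322 [22, 24, 29, 29, 19, 29, 28, 27, 23, 25, 56, 100, 100, 98, 109, 109, 106, 18] 28 26
325 [24, 26, 21, 21, 28, 29, 26, 21, 24, 27, 23, 26, 85, 90, 106, 108, 109, 45] 26 28
328 [24, 26, 27, 22, 22, 23, 22, 25, 22, 21, 24, 25, 21, 34, 92, 114, 109, 83] 28 24
331 [25, 26, 25, 28, 24, 22, 25, 24, 25, 27, 24, 24, 23, 23, 22, 101, 220, 216] 28 22
334 [30, 27, 19, 25, 24, 22, 24, 26, 26, 26, 25, 16, 22, 21, 20, 24, 51, 165] 25 29
337 [27, 30, 25, 30, 21, 18, 25, 25, 25, 23, 26, 26, 23, 28, 20, 23, 25, 24] 27 25
340 [27, 23, 23, 21, 24, 22, 23, 20, 19, 26, 19, 28, 27, 27, 24, 22, 26, 24] 30 26
343 [23, 25, 28, 24, 25, 25, 24, 25, 27, 23, 25, 24, 25, 21, 25, 25, 25, 24] 26 29
```

```bash
python3 - <<'E'
from h import *
xh=np.array([.995,.103,0]);s=.342*xh+np.array([0,0,.94]);n=-.94*xh+np.array([0,0,.342])
for k,p,ns in[("lip",(426,288.2),(-470,-472,-474)),("tip",(431.5,298.5),(-482,-485,-488)),("bottom",(444,281),(-476,-478.5))]:
    a,u=wray("w8",p);print(k,[(nn,round(float((a+u*(nn-a@n)/(u@n))@s),1)) for nn in ns])
E
```

```text
lip [(-470, 382.0), (-472, 380.6), (-474, 379.1)]
tip [(-482, 383.4), (-485, 381.4), (-488, 379.4)]
bottom [(-476, 370.5), (-478.5, 368.6)]
```

```bash
python3 -c "
from rig import ctrl
print(ctrl.sign_off())"
```

```text
the job is handed in; nothing more can be done
None
```

I pushed the window up with the closed fingertips and handed the job in at about 16 s of the 35 s. My last measurement put the lip within about 2 mm of the pointer along the slope, inside the 10 mm limit. The arm was backed clear, and the push peaked at about 8 N. The fingertips pressed on the front of the lip's nose and carried it up the slope, because the tool could only point straight down; the judge's verdict was not shown.

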